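# Park the lashing collar on the bent rail

## Task

Slide the collar by its red tab along the bent steel rail, round both bends, and push it past the sprung brass catch and against the sprung yellow plate until the catch snaps out behind it and holds it there; then let go. The rail was bent by hand, so feel your way: do not force the collar against the rail, catch or plate (never more than 25 N), and leave the other things on the board and bench where they are.

Things in the scene. Friction and masses are not known exactly. Their poses are not given: they have to be found in the camera images.
- rail: Plywood board 280 x 400 mm, 15 mm thick, fixed to the bench, with a level rail of 12 mm round steel bar on a post at each end. Origin: centre of the board's underside, z up. The rail's axis is 85 mm above it: first straight along +y from x -42, y -150 to y -50 mm, bend 1, second straight, bend 2, last straight up to the stop. Nothing but the collar is over 16 mm above the axis.
- bend1 (a point): Middle of bend 1's arc on the rail's axis (rail frame: x -37.3, y -31.2 mm); axes as the rail's. Bend 1 turns clockwise seen from above, towards the rail's +x, nominally 56 deg at 40 mm axis radius; bend 2 turns back by the same. The rail is hand-bent: each bend is up to 10 deg off either way (one small kink at its middle); the second straight is 47 to 73 mm long. Rigid in use.
- collar: Copper-coloured collar captive on the rail's first straight: 16 mm long, 30 across, greased 16 mm bore (2 mm play all round on the bar), 0.15 kg. Origin: centre of the bore; y along it, z up. On top an upright red grip tab, 10 mm thick (x), 16 long (y), 14 to 62 mm above the origin; below, a counterweight down to 40 mm under the origin keeps the tab roughly upright.
- buffer (a joint): Yellow sprung plate (32 mm round) on the rail, facing the arriving collar: the stop. 0: at rest; grows as the collar presses it back (m), 2 N at first and 1 N more per mm, solid at 0.009. Its face at rest is 63 to 87 mm along the last straight. When the collar is home the catch holds the plate pressed back about 3 mm; the collar must be pushed a little further than that.
- catch (a joint): Brass catch in a blue housing beside the last straight, at rail height, on its right as the collar arrives. 0: sprung fully out; grows to 0.010 m as it is pushed back. The collar's front meets its shallow ramp about 30 mm before the plate, pushes it back 2 to 6 mm (2 to 6 N along the rail), slides past, presses the plate, and the catch springs out behind the collar.
- spanner: Steel spanner, 130 mm long, lying on the board; bystander, origin at the middle of its underside. Leave it alone.
- spare_ring: Loose brass ring, 48 mm across, 10 mm high, lying on the board; bystander, origin at the middle of its underside. Leave it alone.
- grease_can: Can with green label, 68 mm wide, 110 mm tall; bystander, origin at the middle of its underside. Leave it alone.
- oil_bottle: Bottle with blue label and red cap, 60 mm wide, 140 mm tall; bystander, origin at the middle of its underside. Leave it alone.
- mallet: Hammer, 200 mm long, lying right of the board; bystander, origin at the middle of its underside. Leave it alone.
- flange_bolt: Steel bolt standing on its head, 34 mm wide, 60 mm tall; bystander, origin at the middle of its underside. Leave it alone.
Things that resemble listed ones, but are neither listed nor needed, are in the scene too. There is more than one size of the collar; the job needs the smaller.

How it is judged:
On the way:
1. the collar has come round both bends and is pushing the catch back (value of joint catch above 0.0015 m and horizontal distance between collar and bend1 above 0.11 m), for 0.1 s.
At the end, for the whole second after the job is handed in: the collar is at rest beyond both bends, let go, held by the catch against the sprung yellow plate: plate pressed back by more than 1.5 mm, catch pushed back by less than 2 mm (value of joint buffer above 0.0015 m and value of joint catch below 0.002 m and linear speed of collar below 0.02 m/s and horizontal distance between collar and bend1 above 0.13 m); the robot touches nothing.
It fails at once if the collar is forced against the rail, catch or plate with more than 25 N (contact force between collar and rail above 25 N).
It fails at once if a bystander is moved more than 30 mm (distance of any of spanner, spare_ring, grease_can, oil_bottle, mallet, flange_bolt from where it was at the start of the episode above 0.03 m).
It also fails if it takes over 64 s, if anything falls off the work surface, if the arm or the gripper's body presses on something with over 40 N, if the wrist force passes 120 N, or if a joint passes its speed limit or range.

## Robot

A 7-joint arm with a two-finger parallel gripper is mounted at the origin on the work surface. World frame = base frame: x ahead of the robot, y to its left, z up, the work surface at z = 0. Lengths are in m, angles in rad, forces in N, time in s.
With the tool pointing down it reaches from about 0.4 to 0.9 m from the base axis. Payload 5.5 kg.
Tool frame: the origin (TCP) lies at the very end of the fingers, on their centre line; the grasp point (between the pads) lies 19 mm behind it; z points along the fingers, y is the line along which they close (so a half turn about z gives the same grasp; the last joint's range is limited). The gripper opens to 92 mm and grips with 3 to 60 N. Pads are 19 mm wide; open, the fingers measure 130 mm over their backs; the gripper's body (75 mm by 190 mm) begins 47 mm behind the grasp point.
Start: joints at [1.574, 0.501, -0.427, 1.55, 0.221, 1.138, -0.21], TCP at [0.167, -0.628, 0.227] pointing down, gripper open.
Joint ranges: [-2.88, 2.88], [-0.31, 2.03], [-1.54, 1.56], [0.2, 2.42], [-1.41, 4.55], [0.19, 2.02], [-2.57, 2.57]. Speed limits (rad/s): [2.57, 2.57, 3.14, 3.14, 3.14, 3.14, 3.14].

## Interface

Orientations are given as a rotation vector (axis times angle).
In Python, from cell import ctrl, eyes, order gives the robot as it stands.
- The arm moves only by the shell command python3 -m pendant 'ROWS' [FORCE]. ROWS is a JSON object of lists of equal length, an entry for each row: "travel": the shift along the tool's x, y, z in units of 0.025 m (1.0 is 0.025 m), a list of three; "spin": the turn about the tool's z in units of 6 degrees (1.0 is 6 degrees); "hand": the gripper command: -1 is fully open, 1 is shut, values between are in proportion. A call has 1 to 5 rows; each row shifts and turns the commanded pose from where the row before left it, along the tool's axes as they then stand; what a row does not reach is not made up. A row lasts 1/12 s, in which the tool goes at most 41.7 mm and 7.16 degrees, less where a joint would pass 70% of its speed; a pose out of reach is approached as far as the arm can. A call with a number of a shift or a turn outside -1 to 1 is refused whole. A call with a gripper value outside its range is refused whole. The fingers move at their own pace and stop on an object; FORCE is the grip in N (left out, the last holds). Time passes only in rows, so rows that do not move let the fingers close. It gives the time, the measured TCP pose, the force, the opening and the grip force at its end, in the units of the state.
- ctrl.state(): the state, without advancing time (a new reading comes with each control period).
- eyes.capture(name): name is "scene" or "top" or "wrist"; returns a dict with "frame" (384x512x3 uint8, red, green, blue), "mtx" (3x3 intrinsics, pixels), "rvec" (rotation vector, rad) and "tvec" (3), from world to camera coordinates, as OpenCV has them; the wrist camera has in their place "T_tool_cam" (4x4, takes a point from camera to tool coordinates, whose origin is the TCP and whose axes are the flange's). Camera axes: x right, y down, z forward; pixel columns grow to the right and rows downward; lengths in m; the calibration is good to about 2 mm. A picture is of the moment at which its call begins: read the wrist's pose just before it. There is no depth.
- order.job_done(): hands the job in; it is judged then, once.
The state is a dict: "time": time; "joint_pos": joint angles; "qvel": joint speeds; "joint_efforts": joint torques, N m; "tcp_pos": TCP position; "tcp_rot": TCP orientation; "force": force on the tool from outside, world axes, zero at the start; "wrist_torque": the same for the moment, N m; "finger_gap": opening from 0.0 (shut) to 1.0 (fully open); "grip_force": force on a finger pad.
Only numpy, scipy, OpenCV 4.12 (cv2) and the standard library are available. Lean on these libraries where they do the work, as an engineer would, in place of code of your own. Each camera call takes 0.05 s, during which the arm holds its last target. There are 200 camera calls.

## Working session

There is one attempt and no reset: what is moved stays moved. The work goes in short steps, Python scripts to look and compute and a shell command to move; the robot and the scene stay as the last step left them, time stands still between calls to the robot, and variables do not carry over. Pictures are saved under pics/ and viewed, at most 10 in all, crops included, and the job is handed in when it is done.

```bash
mkdir -p pics; ls
python3 - <<'E'
from cell import ctrl,eyes
import cv2,numpy as np,pickle
s=ctrl.state();print({k:np.round(v,3).tolist() for k,v in s.items()})
d={}
for n in("scene","top"):
    c=eyes.capture(n);d[n]=c
    cv2.imwrite(f"pics/{n}0.png",cv2.cvtColor(c["frame"],cv2.COLOR_RGB2BGR))
    R=cv2.Rodrigues(np.array(c["rvec"]))[0];print(n,(-R.T@np.array(c["tvec"])).round(3),R[2].round(2))
pickle.dump(d,open("d0.pkl","wb"))
E
```

```text
pics
{'time': 0.0, 'joint_pos': [1.574, 0.502, -0.427, 1.551, 0.221, 1.138, -0.21], 'qvel': [0.001, -0.0, 0.001, 0.001, 0.001, 0.001, -0.0], 'joint_efforts': [0.0, -56.659, -5.816, -27.912, -0.069, 0.031, 0.0], 'tcp_pos': [0.167, -0.628, 0.226], 'tcp_rot': [-3.113, -0.407, 0.0], 'force': [-0.554, -0.401, -0.498], 'wrist_torque': [0.039, -0.001, -0.045], 'grip_force': 0.0, 'finger_gap': 1.003}
scene [1.489 0.389 0.855] [-0.75 -0.29 -0.59]
top [0.201 0.004 1.774] [ 0.17  0.01 -0.99]
```

View pics/scene0.png

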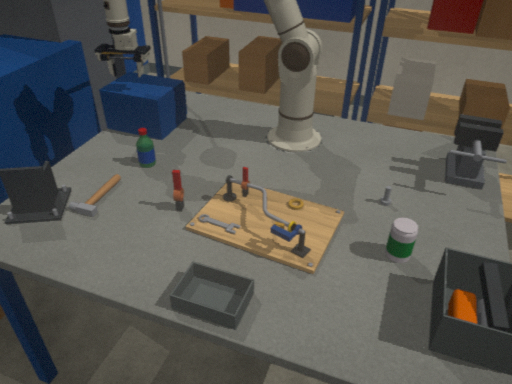

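View pics/top0.png

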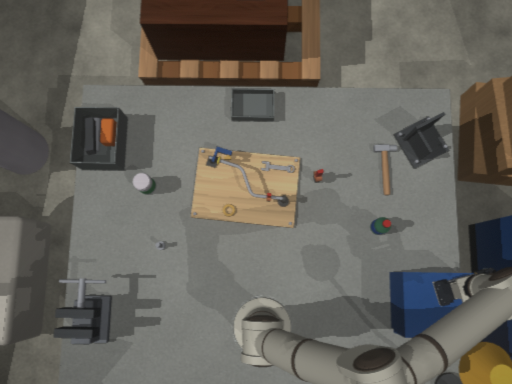

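The scene view has two red-tabbed candidates. One is on the rail: scene (245,182), top (268,196). The other is larger and stands on the bench: scene (178,190), top (319,176). I choose the one captive on the rail. Next I'll measure the board and check the choice in one crop.

```bash
cat > h.py <<'E'
import numpy as np,cv2,pickle
from scipy.spatial.transform import Rotation as Ro
def P(c):
    R=cv2.Rodrigues(np.array(c["rvec"],float))[0];return R,np.array(c["tvec"],float)
def wristpose(c,s):
    T=np.eye(4);T[:3,:3]=Ro.from_rotvec(s["tcp_rot"]).as_matrix();T[:3,3]=s["tcp_pos"]
    W=T@np.array(c["T_tool_cam"]);R=W[:3,:3].T;c["rvec"]=cv2.Rodrigues(R)[0].ravel();c["tvec"]=-R@W[:3,3];return c
def onplane(c,uv,z):
    R,t=P(c);uv=np.atleast_2d(np.array(uv,float));o=-R.T@t
    d=np.c_[uv,np.ones(len(uv))]@np.linalg.inv(np.array(c["mtx"])).T@R
    return o+d*((z-o[2])/d[:,2])[:,None]
def proj(c,X):
    R,t=P(c);q=(np.atleast_2d(X)@R.T+t)@np.array(c["mtx"]).T;return q[:,:2]/q[:,2:]
E
python3 - <<'E'
from h import *
d=pickle.load(open("d0.pkl","rb"));c=d["top"]
hsv=cv2.cvtColor(c["frame"],cv2.COLOR_RGB2HSV)
m=cv2.inRange(hsv,(8,50,120),(28,200,255));m[:140]=0;m[235:]=0;m[:,:185]=0;m[:,305:]=0
m=cv2.morphologyEx(m,cv2.MORPH_CLOSE,np.ones((9,9)))
k=max(cv2.findContours(m,0,2)[0],key=cv2.contourArea)
h=cv2.convexHull(k)
w=onplane(c,h[:,0],0.015)
r=cv2.minAreaRect((w[:,:2]*1000).astype(np.float32));print(r)
q=cv2.approxPolyDP(h,4,True)[:,0];print(q.tolist(),onplane(c,q,.015).round(4).tolist())
red=cv2.inRange(hsv,(0,150,90),(6,255,255))|cv2.inRange(hsv,(174,150,90),(180,255,255))
n,l,st,ce=cv2.connectedComponentsWithStats(red)
for i in range(1,n):
    if st[i,4]>4:print(st[i],ce[i].round(1),onplane(c,ce[i],.14).round(3))
a=cv2.resize(c["frame"][140:236,185:335],None,fx=5,fy=5,interpolation=cv2.INTER_CUBIC)
cv2.imwrite("pics/crop0.png",a[...,::-1])
E
```

```text
((527.5970458984375, 70.65596008300781), (402.25732421875, 280.21435546875), 84.92406463623047)
[[199, 148], [299, 157], [293, 227], [191, 216]] [[0.6802, 0.2581, 0.015], [0.6489, -0.1376, 0.015], [0.3722, -0.1148, 0.015], [0.4089, 0.279, 0.015]]
[317 170   6   4  19] [319.5 171.4] [[ 0.564 -0.202  0.14 ]]
[268 193   3   4   9] [268.9 194.3] [[ 0.477 -0.019  0.14 ]]
[383 220   8   7  42] [386.3 223. ] [[ 0.379 -0.439  0.14 ]]
```

View pics/crop0.png

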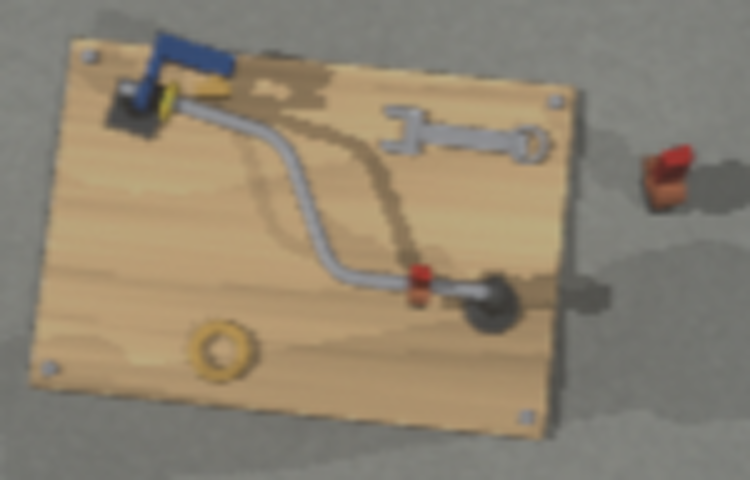

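The crop confirms it: the small collar's red tab is on the rail at crop (420,285), and the larger spare collar is off the board at (667,180). The plate is at (170,100), with the brass catch and blue housing at about (205,75). Now I'll raise the arm and move over the board.

```bash
python3 -m pendant '{"travel":[[0,0,-1],[0,0,-1],[0.4,-0.5,-1],[0.8,-0.9,-1],[0.8,-0.9,0]],"spin":[0,0,0,0,0],"hand":[-1,-1,-1,-1,-1]}'
python3 -m pendant '{"travel":[[0.8,-0.92,0],[0.8,-0.92,0],[0.8,-0.92,0],[0.8,-0.92,0],[0.8,-0.92,0]],"spin":[0,0,0,0,0],"hand":[-1,-1,-1,-1,-1]}'
python3 -c "
from cell import ctrl;s=ctrl.state();print(s['joint_pos'],s['time'])"
```

```text
time: 0.52
tcp_pos: [0.2014, -0.5617, 0.3315]
tcp_rot: [3.108, 0.402, 0.003]
force: [1.0, -1.1, 0.8]
finger_gap: 1.001
grip_force: 0.0
time: 0.93
tcp_pos: [0.2679, -0.4212, 0.3264]
tcp_rot: [-3.115, -0.407, 0.001]
force: [0.8, 0.7, -0.4]
finger_gap: 1.0
grip_force: 0.0
[ 1.45751103  0.14187783 -0.55914136  1.78944116  0.07966874  1.23331668
 -0.43460298] 0.9333
```

```bash
python3 -m pendant '{"travel":[[0.85,-0.97,0],[0.85,-0.97,0],[0.85,-0.97,0],[0.85,-0.97,0],[0.85,-0.97,0]],"spin":[0,0,0,0,0],"hand":[-1,-1,-1,-1,-1]}'
python3 -m pendant '{"travel":[[0.85,-0.97,0],[0.85,-0.97,0],[0.85,-0.97,0],[0.85,-0.97,0],[0.85,-0.97,0]],"spin":[0,0,0,0,0],"hand":[-1,-1,-1,-1,-1]}'
python3 -m pendant '{"travel":[[0.85,-0.97,0],[0.85,-0.97,0],[0.85,-0.97,0],[0,0,0],[0,0,0]],"spin":[0,0,-1,-1,-1],"hand":[-1,-1,-1,-1,-1]}'
python3 -m pendant '{"travel":[[0,0,0],[0,0,0],[0,0,0],[0,0,0],[0,0,0]],"spin":[-1,-1,-1,-1,-1],"hand":[-1,-1,-1,-1,-1]}'
python3 -m pendant '{"travel":[[0,0,0],[0,0,0],[0,0,0],[0,0,0],[0,0,0]],"spin":[-1,-1,-1,-0.7,0],"hand":[-1,-1,-1,-1,-1]}'
python3 - <<'E'
from cell import ctrl,eyes
from h import *
s=ctrl.state();print(s['joint_pos'],s['time'])
c=wristpose(eyes.capture("wrist"),s);pickle.dump((c,s),open("w1.pkl","wb"))
cv2.imwrite("pics/w1.png",c["frame"][...,::-1])
R,t=P(c);print(-R.T@t,R[2]);print(onplane(c,[[256,192],[0,0],[511,0],[0,383],[511,383]],.085).round(3))
E
```

```text
time: 1.35
tcp_pos: [0.3393, -0.2768, 0.3265]
tcp_rot: [-3.115, -0.407, 0.001]
force: [1.1, -0.7, -0.3]
finger_gap: 0.999
grip_force: 0.0
time: 1.77
tcp_pos: [0.4108, -0.1324, 0.3266]
tcp_rot: [3.115, 0.407, -0.001]
force: [0.4, -0.7, 0.2]
finger_gap: 0.999
grip_force: 0.0
time: 2.18
tcp_pos: [0.454, -0.0446, 0.3266]
tcp_rot: [-3.007, -0.905, -0.0]
force: [0.5, -0.6, -0.9]
finger_gap: 0.994
grip_force: 0.0
time: 2.6
tcp_pos: [0.4533, -0.0472, 0.3264]
tcp_rot: [-2.676, -1.646, 0.001]
force: [-0.6, -0.1, 0.7]
finger_gap: 1.0
grip_force: 0.0
time: 3.02
tcp_pos: [0.4533, -0.0473, 0.3264]
tcp_rot: [-2.311, -2.127, 0.001]
force: [-0.2, -0.1, -0.0]
finger_gap: 0.998
grip_force: 0.0
[ 1.08878226  0.10097317 -1.09645351  1.86922124  0.09527786  1.2282183
 -0.12082055] 3.0167
[0.45875024 0.01748049 0.48378963] [-0.01942462 -0.24347466 -0.96971273]
[[ 0.443 -0.091  0.085]
 [ 0.148  0.181  0.085]
 [ 0.78   0.128  0.085]
 [-0.033 -0.399  0.085]
 [ 0.857 -0.474  0.085]]
```

View pics/w1.png

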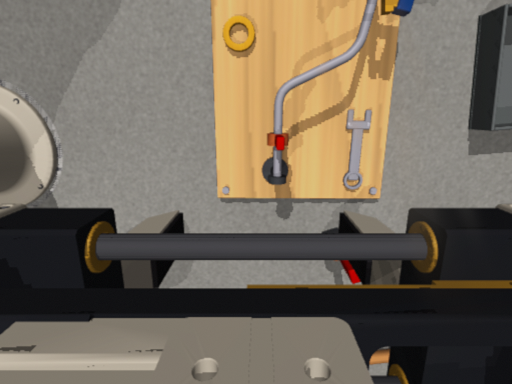

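This shows the collar tab at (280,142) on the first straight, bend 1 near (283,90), bend 2 near (355,55), and the catch cut off at the upper right. I'll move 0.1 m forward and trace the rail.

```bash
python3 -m pendant '{"travel":[[1,0.2,0],[1,0.2,0],[1,0.2,0],[1,0.2,0],[0,0,0]],"spin":[0,0,0,0,0],"hand":[-1,-1,-1,-1,-1]}'
python3 - <<'E'
from cell import ctrl,eyes
from h import *
s=ctrl.state();print(s['joint_pos'],s['time'])
c=wristpose(eyes.capture("wrist"),s);pickle.dump((c,s),open("w2.pkl","wb"))
# rectify plane z=.085, rail-ish view, 0.5mm/px : x right (world x), y up
x0,y1=0.42,0.28;g=0.0005
W,H=500,760
cor=np.array([[x0,y1],[x0+W*g,y1],[x0+W*g,y1-H*g],[x0,y1-H*g]])
src=proj(c,np.c_[cor,np.full(4,.085)]).astype(np.float32)
M=cv2.getPerspectiveTransform(src,np.float32([[0,0],[W,0],[W,H],[0,H]]))
r=cv2.warpPerspective(c["frame"],M,(W,H),flags=cv2.INTER_CUBIC)
cv2.imwrite("rect2.png",r[...,::-1]);o=cv2.resize(r,None,fx=.75,fy=.75)
cv2.imwrite("pics/rect2.png",o[...,::-1])
hsv=cv2.cvtColor(r,cv2.COLOR_RGB2HSV)
for y in range(60,760,40):
    row=hsv[y];m=(row[:,1]<60)&(row[:,2]>100)
    runs=np.flatnonzero(np.diff(np.r_[0,m.astype(int),0])).reshape(-1,2)
    print(y,[(a,b) for a,b in runs.tolist() if b-a>12])
E
```

```text
time: 3.48
tcp_pos: [0.4825, 0.0563, 0.3271]
tcp_rot: [-2.309, -2.128, -0.005]
force: [-0.6, 0.9, 0.1]
finger_gap: 0.998
grip_force: 0.0
[ 0.84554695  0.21310809 -1.14656442  1.80730537  0.20160985  1.24941793
 -0.43806925] 3.4833
60 [(198, 389)]
100 [(440, 457), (472, 500)]
140 [(408, 425), (468, 500)]
180 [(463, 500)]
220 []
260 [(369, 393), (487, 500)]
300 [(357, 380), (474, 500)]
340 [(344, 367), (451, 500)]
380 [(319, 349), (447, 500)]
420 [(223, 288), (444, 500)]
460 [(135, 178), (440, 500)]
500 [(117, 139), (437, 500)]
540 [(112, 134), (318, 382), (433, 500)]
580 [(110, 129), (331, 360), (430, 500)]
620 [(327, 346), (365, 383), (426, 500)]
660 [(322, 342), (395, 500)]
700 []
740 []
```

View pics/rect2.png

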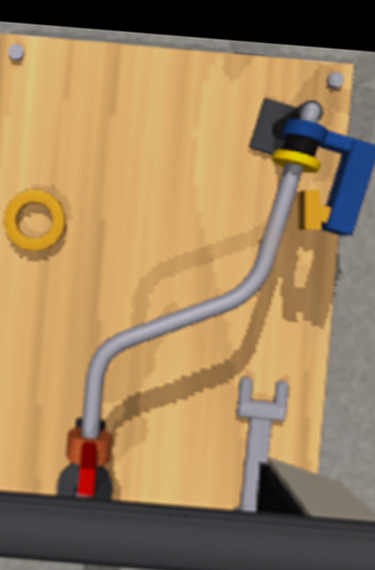

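Rectified view: the collar and tab are at (88,460), bend 1 near (105,350), bend 2 near (255,280), the yellow plate at (296,158), and the brass catch at (312,210) on the right. Now I'll fit the straights and locate the tab.

Run:
```python
from h import *
r=cv2.imread("rect2.png");hsv=cv2.cvtColor(r,cv2.COLOR_BGR2HSV)
m=((hsv[...,1]<60)&(hsv[...,2]>100)).astype(np.uint8)
g=lambda p:np.c_[.42+(p[:,0]+.5)*.0005,.28-(p[:,1]+.5)*.0005]
def fit(mask,n):
    p=g(np.argwhere(mask)[:,::-1].astype(float));vx,vy,x,y=cv2.fitLine((p*1000).astype(np.float32),cv2.DIST_HUBER,0,.01,.01).ravel()
    if vy<0:vx,vy=-vx,-vy
    print(n,len(p),"pt",x.round(1),y.round(1),"heading deg cw from +y",np.degrees(np.arctan2(vx,vy)).round(2));return np.array([x,y]),np.array([vx,vy])
z=np.zeros_like(m)
A=z.copy();A[515:580,90:160]=1
B=z.copy();B[:,195:290]=1;B[:380]=0;B[470:]=0
C=z.copy();C[235:330,330:420]=1
L=[fit(m&q,n) for q,n in((A,"first"),(B,"second"),(C,"last"))]
def X(a,b):
    t=np.linalg.solve(np.c_[a[1],-b[1]],b[0]-a[0]);return a[0]+t[0]*a[1]
v1=X(L[0],L[1]);v2=X(L[1],L[2]);print("vertices",v1,v2,np.linalg.norm(v2-v1))
ye=cv2.inRange(hsv,(22,170,120),(32,255,255));ye[:150]=0;ye[330:,:]=0;ye[:,:330]=0
n,l,st,ce=cv2.connectedComponentsWithStats(ye)
for i in range(1,n):
    if st[i,4]>30:
        p=g(np.argwhere(l==i)[:,::-1].astype(float))*1000-v2;t=p@L[2][1];o=p@np.array([L[2][1][1],-L[2][1][0]])
        print("yellow",st[i],"along from v2",t.min().round(1),t.max().round(1),"right",o.min().round(1),o.max().round(1))
for f in("w1","w2"):
    c,s=pickle.load(open(f+".pkl","rb"));h=cv2.cvtColor(c["frame"],cv2.COLOR_RGB2HSV)
    red=cv2.inRange(h,(0,200,150),(6,255,255))|cv2.inRange(h,(174,200,150),(180,255,255))
    red[220:]=0
    n,l,st,ce=cv2.connectedComponentsWithStats(red)
    for i in range(1,n):
        if st[i,4]>15:print(f,st[i],"at z.147",onplane(c,ce[i],.147).round(4),"at.12",onplane(c,ce[i],.12).round(4), "bright top corners",onplane(c,[[st[i,0],st[i,1]+st[i,3]],[st[i,0]+st[i,2],st[i,1]+st[i,3]]],.147).round(4).tolist(),"upper edge",onplane(c,[[ce[i][0],st[i,1]]],.147).round(4))
```

```text
first 1379 pt 481.3 6.4 heading deg cw from +y 6.33
second 2251 pt 541.3 67.5 heading deg cw from +y 68.23
last 2260 pt 607.0 138.8 heading deg cw from +y 18.71
vertices [485.62912  45.23165] [589.3326   86.65158] 111.669235
yellow [363 200  64  27 827] along from v2 87.6 96.9 right -16.8 14.9
w1 [277 137   7  13  88] at z.147 [[ 0.4787 -0.0172  0.147 ]] at.12 [[ 0.4803 -0.02    0.12  ]] bright top corners [[0.4746, -0.0252, 0.147], [0.4828, -0.0259, 0.147]] upper edge [[ 0.4792 -0.0104  0.147 ]]
```

```bash
python3 -m pendant '{"travel":[[-1,0,0],[-1,0.1,0],[-1,0,0.5],[0,0,1],[0,0,1]],"spin":[0.15,0,0,0,0],"hand":[-1,-1,-1,-1,-1]}'
python3 -m pendant '{"travel":[[0,0,1],[0,0,1],[0,0,1],[0,0,1],[0,0,0]],"spin":[0,0,0,0,0],"hand":[-1,-1,-1,-1,-1]}'
python3 - <<'E'
from cell import ctrl,eyes
from h import *
s=ctrl.state()
a=eyes.capture("scene");p=proj(a,[.479,-.02,.13])[0].astype(int);print(p)
f=a["frame"][p[1]-40:p[1]+40,p[0]-50:p[0]+50];b=eyes.capture("top");p=proj(b,[.479,-.02,.13])[0].astype(int);print(p)
f2=eyes.capture("wrist")["frame"]
o=np.hstack([cv2.resize(f,(400,320),interpolation=2),cv2.resize(f2,(400,320))])
cv2.imwrite("pics/g1.png",o[...,::-1])
E
```

```text
time: 3.95
tcp_pos: [0.4776, -0.0282, 0.2637]
tcp_rot: [2.338, 2.095, -0.001]
force: [0.3, 0.1, -0.3]
finger_gap: 0.996
grip_force: 0.0
time: 4.37
tcp_pos: [0.4736, -0.0259, 0.1601]
tcp_rot: [-2.33, -2.098, 0.009]
force: [-0.8, -0.4, -0.4]
finger_gap: 0.999
grip_force: 0.0
[244 170]
[269 194]
```

View pics/g1.png

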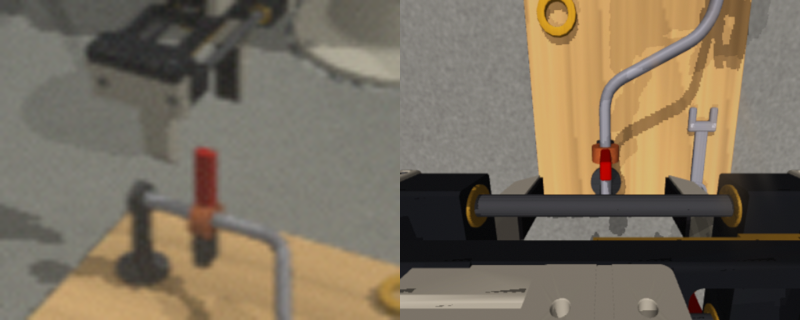

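The tab is unobstructed and sits between the open fingers' tracks (wrist tab at about raw (262,195)). I'll measure it again from this closer view.

Run:
```python
from cell import ctrl,eyes
from h import *
s=ctrl.state();c=wristpose(eyes.capture("wrist"),s)
print(s["tcp_pos"],s["tcp_rot"],s["joint_pos"])
h=cv2.cvtColor(c["frame"],cv2.COLOR_RGB2HSV)
red=cv2.inRange(h,(0,200,80),(5,255,255))|cv2.inRange(h,(175,200,80),(180,255,255));red[235:]=0
n,l,st,ce=cv2.connectedComponentsWithStats(red)
R,t=P(c);print("cam",-R.T@t)
for i in range(1,n):
    if st[i,4]>20:
        print(st[i],ce[i])
        x,y,w,hh=st[i,:4]
        for v in np.unique(np.linspace(y,y+hh-1,8).astype(int)):
            u=np.flatnonzero(l[v]==i);print(v,u.min(),u.max(),onplane(c,[[(u.min()+u.max())/2,v]],.147).round(4),onplane(c,[[(u.min()+u.max())/2,v]],.1).round(4),h[v,u[len(u)//2]])
```

```text
[ 0.47780172 -0.02465396  0.16510731] [2.33234542e+00 2.10422235e+00 5.46567305e-04] [ 0.82133341  0.40387101 -0.98688661  2.01716084  0.4193472   0.93635187
 -0.48728691]
cam [0.48437025 0.03998935 0.32246339]
[254 179  15  37 507] [261.06114398 197.80078895]
179 257 264 [[4.804e-01 4.000e-04 1.470e-01]] [[ 0.4793 -0.0102  0.1   ]] [  4 231 119]
184 255 267 [[ 0.4804 -0.0028  0.147 ]] [[ 0.4793 -0.0143  0.1   ]] [  1 255 110]
189 255 267 [[ 0.48   -0.0061  0.147 ]] [[ 0.4789 -0.0185  0.1   ]] [  1 255 110]
194 254 268 [[ 0.4797 -0.0094  0.147 ]] [[ 0.4784 -0.0226  0.1   ]] [  1 255 144]
199 254 268 [[ 0.4793 -0.0127  0.147 ]] [[ 0.478  -0.0268  0.1   ]] [  1 255 185]
204 254 268 [[ 0.479  -0.0161  0.147 ]] [[ 0.4776 -0.0311  0.1   ]] [  0 255 184]
209 255 268 [[ 0.479  -0.0195  0.147 ]] [[ 0.4775 -0.0354  0.1   ]] [  1 255 182]
215 255 267 [[ 0.4782 -0.0235  0.147 ]] [[ 0.4766 -0.0406  0.1   ]] [  1 253 160]
```

```bash
python3 -m pendant '{"travel":[[0.25,0.03,0],[0,0,0.7],[0,0,0.8],[0,0,0.6],[0,0,0]],"spin":[0,0,0,0,0],"hand":[-1,-1,-1,-1,-1]}'
python3 -m pendant '{"travel":[[0,0,0]],"spin":[0],"hand":[-1]}'
python3 -c "
from cell import ctrl;s=ctrl.state();print(s['tcp_pos'],s['tcp_rot'])"
```

```text
time: 4.98
tcp_pos: [0.4779, -0.0181, 0.1107]
tcp_rot: [-2.331, -2.105, 0.002]
force: [-0.5, 0.7, 0.1]
finger_gap: 1.0
grip_force: 0.0
time: 5.07
tcp_pos: [0.4791, -0.0177, 0.1124]
tcp_rot: [2.331, 2.106, 0.0]
force: [0.8, -0.6, 1.5]
finger_gap: 0.998
grip_force: 0.0
[ 0.47911546 -0.01771156  0.11242296] [2.33080401e+00 2.10620806e+00 4.56649480e-04]
```

```bash
python3 -m pendant '{"travel":[[0,0,0],[0,0,0],[0,0,0],[0,0,0],[0,0,0]],"spin":[0,0,0,0,0],"hand":[0.5,0.5,0.5,0.5,0.5]}' 15
python3 -m pendant '{"travel":[[0,0,0],[0,0,0],[0,0,0],[0,0,0],[0,0,0]],"spin":[0,0,0,0,0],"hand":[0.6,0.7,0.8,1,1]}' 15
python3 -m pendant '{"travel":[[0,0,0],[0,0,0],[0,0,0]],"spin":[0,0,0],"hand":[1,1,1]}' 15
```

```text
time: 5.48
tcp_pos: [0.4792, -0.0183, 0.1122]
tcp_rot: [2.331, 2.105, 0.001]
force: [-0.1, -0.4, -0.2]
finger_gap: 0.691
grip_force: 0.0
time: 5.9
tcp_pos: [0.4787, -0.0181, 0.1117]
tcp_rot: [-2.331, -2.106, 0.0]
force: [-0.5, -0.2, -0.4]
finger_gap: 0.326
grip_force: 0.0
time: 6.15
tcp_pos: [0.4788, -0.0181, 0.1117]
tcp_rot: [-2.331, -2.106, 0.0]
force: [-1.4, 0.5, 0.2]
finger_gap: 0.109
grip_force: 12.6
```

Gripped with a 10 mm gap, as expected for the tab. Next is a small path helper that gives tool-axis rows and an error/force report; I'll type the rows myself.

```bash
cat > plan.py <<'E'
import sys
from h import *
from cell import ctrl
H=np.radians([6.0,68.2,18.7]);v1=np.array([485.6,45.2]);v2=np.array([589.3,86.7])
D=lambda h:np.array([np.sin(h),np.cos(h)]) # heading cw from +y
ds=.5;R=40;a=np.radians(28)
T=[R*np.sin(a)+R*(1-np.cos(a))*np.tan(abs(H[i+1]-H[i])/2) for i in(0,1)]
n=int(R*a/ds);k=[H[1]-H[0]-2*a,H[2]-H[1]+2*a]
hd=[H[0]]*140;hd+=list(H[0]+a*(np.arange(n)+.5)/n)+list(H[0]+a+k[0]+a*(np.arange(n)+.5)/n)
hd+=[H[1]]*int((np.linalg.norm(v2-v1)-sum(T))/ds)
hd+=list(H[1]-a*(np.arange(n)+.5)/n)+list(H[1]-a+k[1]-a*(np.arange(n)+.5)/n);hd+=[H[2]]*200
hd=np.array(hd);start=v1-(T[0]+70)*D(H[0])
xy=np.vstack([start,start+np.cumsum(ds*np.array([D(h) for h in hd]),0)]);s_=np.arange(len(xy))*ds
hs=np.interp(s_,s_[:-1]+ds/2,np.convolve(np.pad(hd,8,mode="edge"),np.ones(17)/17,"valid"))
B2=70+2*n*ds+(np.linalg.norm(v2-v1)-sum(T))
at=lambda s:np.array([np.interp(s,s_,xy[:,0]),np.interp(s,s_,xy[:,1])])
hat=lambda s:np.interp(s,s_,hs)
def report():
    s=ctrl.state();m=Ro.from_rotvec(s["tcp_rot"]).as_matrix();p=np.array(s["tcp_pos"])*1000
    h=np.arctan2(m[0,0],m[1,0]);i=np.argmin(np.linalg.norm(xy-p[:2],axis=1));e=p[:2]-xy[i]
    print("t %.2f s %.1f lateral(right+) %.1f mm, z %.1f, head %.1f err %.1f deg, gap %.3f grip %.1f"%(s["time"],s_[i],e@[np.cos(hs[i]),-np.sin(hs[i])],p[2],np.degrees(h),np.degrees(h-hs[i]),s["finger_gap"],s["grip_force"]))
    print("F tool",(m.T@np.array(s["force"])).round(1),"M tool",(m.T@np.array(s["wrist_torque"])).round(2),"q7 %.2f"%s["joint_pos"][6]);return s_[i]
if __name__=="__main__":
    s=report();
    if len(sys.argv)>1:
        s=float(sys.argv[1]);st=float(sys.argv[2]);
        for _ in range(int(sys.argv[3])):
            h=hat(s);d=at(s+st)-at(s);print("s %.1f->%.1f [%.2f,%.2f] spin %.2f"%(s,s+st,d@D(h)/25,d@[np.cos(h),-np.sin(h)]/25,np.degrees(hat(s+st)-h)/6));s+=st
    else:print("bends: 70..%.1f, %.1f..%.1f"%(70+2*n*ds,B2,B2+2*n*ds))
E
python3 -m pendant '{"travel":[[0.1,0,0],[0.2,0,0],[0.2,0,0],[0.2,0,0],[0,0,0]],"spin":[0,0,0,0,0],"hand":[1,1,1,1,1]}'
python3 plan.py; python3 plan.py 45 3 24
```

```text
time: 6.57
tcp_pos: [0.4806, 0.0011, 0.1118]
tcp_rot: [-2.329, -2.108, -0.001]
force: [0.2, 0.1, -1.8]
finger_gap: 0.106
grip_force: 15.0
t 6.57 s 47.0 lateral(right+) -0.4 mm, z 111.8, head 5.7 err -0.3 deg, gap 0.106 grip 15.0
F tool [0.1 0.2 1.8] M tool [-0.09  0.04 -0.03] q7 -0.62
bends: 70..109.0, 178.2..217.2
t 6.57 s 47.0 lateral(right+) -0.4 mm, z 111.8, head 5.7 err -0.3 deg, gap 0.106 grip 15.0
F tool [0.1 0.2 1.8] M tool [-0.09  0.04 -0.03] q7 -0.62
s 45.0->48.0 [0.12,-0.00] spin 0.00
s 48.0->51.0 [0.12,0.00] spin 0.00
s 51.0->54.0 [0.12,-0.00] spin 0.00
s 54.0->57.0 [0.12,0.00] spin 0.00
s 57.0->60.0 [0.12,-0.00] spin 0.00
s 60.0->63.0 [0.12,-0.00] spin 0.00
s 63.0->66.0 [0.12,0.00] spin 0.00
s 66.0->69.0 [0.12,-0.00] spin 0.15
s 69.0->72.0 [0.12,0.00] spin 0.40
s 72.0->75.0 [0.12,0.00] spin 0.65
s 75.0->78.0 [0.12,0.00] spin 0.72
s 78.0->81.0 [0.12,0.00] spin 0.72
s 81.0->84.0 [0.12,0.00] spin 0.72
s 84.0->87.0 [0.12,0.00] spin 0.93
s 87.0->90.0 [0.12,0.00] spin 1.08
s 90.0->93.0 [0.12,0.01] spin 1.08
s 93.0->96.0 [0.12,0.01] spin 0.81
s 96.0->99.0 [0.12,0.00] spin 0.72
s 99.0->102.0 [0.12,0.00] spin 0.72
s 102.0->105.0 [0.12,0.00] spin 0.72
s 105.0->108.0 [0.12,0.00] spin 0.57
s 108.0->111.0 [0.12,0.00] spin 0.32
s 111.0->114.0 [0.12,0.00] spin 0.07
s 114.0->117.0 [0.12,-0.00] spin 0.00
```

```bash
python3 -m pendant '{"travel":[[0.16,0.01,0],[0.2,0,0],[0.2,0,0],[0.16,0,0],[0.12,0,0]],"spin":[0,0,0,0,0.15],"hand":[1,1,1,1,1]}'
python3 plan.py
python3 -m pendant '{"travel":[[0.12,0,0],[0.12,0,0],[0.12,0,0],[0.12,0,0],[0,0,0]],"spin":[0.4,0.65,0.72,0.72,0],"hand":[1,1,1,1,1]}'
python3 plan.py
```

```text
time: 6.98
tcp_pos: [0.4829, 0.0209, 0.1117]
tcp_rot: [-2.347, -2.088, -0.0]
force: [0.6, -1.0, 1.1]
finger_gap: 0.111
grip_force: 15.0
t 6.98 s 67.0 lateral(right+) -0.2 mm, z 111.7, head 6.7 err 0.6 deg, gap 0.111 grip 15.0
F tool [-0.9  0.8 -1.2] M tool [ 0.04 -0.24  0.02] q7 -0.68
bends: 70..109.0, 178.2..217.2
time: 7.4
tcp_pos: [0.4849, 0.033, 0.1118]
tcp_rot: [-2.601, -1.761, 0.0]
force: [-2.4, 2.3, 1.8]
finger_gap: 0.107
grip_force: 15.0
t 7.40 s 79.5 lateral(right+) -0.5 mm, z 111.8, head 21.8 err 2.1 deg, gap 0.107 grip 15.0
F tool [ 1.2 -3.1 -1.8] M tool [ 0.55  0.21 -0.05] q7 -0.93
bends: 70..109.0, 178.2..217.2
```

```bash
python3 -m pendant '{"travel":[[0.1,-0.04,0],[0.12,0,0],[0.12,0,0],[0,0,0]],"spin":[0.5,0.6,0.8,0],"hand":[1,1,1,1]}'
python3 plan.py
```

```text
time: 7.73
tcp_pos: [0.4882, 0.0408, 0.1118]
tcp_rot: [-2.762, -1.497, -0.001]
force: [-1.1, 1.3, 1.0]
finger_gap: 0.108
grip_force: 15.0
t 7.73 s 87.5 lateral(right+) -0.9 mm, z 111.8, head 33.1 err 0.3 deg, gap 0.108 grip 15.0
F tool [ 0.5 -1.6 -1. ] M tool [0.33 0.2  0.06] q7 -1.12
bends: 70..109.0, 178.2..217.2
```

```bash
python3 -m pendant '{"travel":[[0.12,-0.01,0],[0.12,0,0],[0.12,0,0],[0,0,0]],"spin":[1,1,0.9,0],"hand":[1,1,1,1]}'
python3 plan.py
python3 -m pendant '{"travel":[[0.12,0,0],[0.12,0,0],[0.12,0,0],[0,0,0]],"spin":[0.75,0.72,0.7,0],"hand":[1,1,1,1]}'
python3 plan.py
```

```text
time: 8.07
tcp_pos: [0.494, 0.0475, 0.1118]
tcp_rot: [2.956, 1.064, 0.002]
force: [-0.7, 0.2, -1.2]
finger_gap: 0.108
grip_force: 15.0
t 8.07 s 96.5 lateral(right+) -1.1 mm, z 111.8, head 50.4 err 0.2 deg, gap 0.108 grip 15.0
F tool [-0.4 -0.6  1.2] M tool [ 0.03  0.02 -0.  ] q7 -1.39
bends: 70..109.0, 178.2..217.2
time: 8.4
tcp_pos: [0.5013, 0.0523, 0.1118]
tcp_rot: [3.057, 0.725, 0.001]
force: [-0.1, -0.5, -1.3]
finger_gap: 0.109
grip_force: 15.0
t 8.40 s 105.0 lateral(right+) -1.1 mm, z 111.8, head 63.3 err 0.9 deg, gap 0.109 grip 15.0
F tool [-0.3  0.4  1.3] M tool [-0.01  0.03 -0.02] q7 -1.60
bends: 70..109.0, 178.2..217.2
```

```bash
python3 -m pendant '{"travel":[[0.12,0,0],[0.12,0,0],[0.16,0.01,0],[0.2,0,0],[0,0,0]],"spin":[0.45,0.3,0.05,0,0],"hand":[1,1,1,1,1]}'
python3 plan.py
python3 -m pendant '{"travel":[[0.2,0,0],[0.2,0,0],[0.2,0,0],[0.2,0,0],[0,0,0]],"spin":[0,0,0,0,0],"hand":[1,1,1,1,1]}'
python3 plan.py
```

```text
time: 8.82
tcp_pos: [0.5157, 0.0583, 0.1118]
tcp_rot: [-3.084, -0.597, -0.002]
force: [0.6, 0.3, -2.4]
finger_gap: 0.108
grip_force: 15.0
t 8.82 s 120.5 lateral(right+) -1.0 mm, z 111.8, head 68.1 err -0.1 deg, gap 0.108 grip 15.0
F tool [ 0.7 -0.1  2.4] M tool [0.03 0.04 0.08] q7 -1.68
bends: 70..109.0, 178.2..217.2
time: 9.23
tcp_pos: [0.5345, 0.0659, 0.1118]
tcp_rot: [-3.084, -0.593, -0.002]
force: [-0.2, -0.2, -1.6]
finger_gap: 0.107
grip_force: 15.0
t 9.23 s 140.5 lateral(right+) -1.1 mm, z 111.8, head 68.2 err 0.0 deg, gap 0.107 grip 15.0
F tool [-0.3  0.1  1.6] M tool [-0.03  0.07 -0.02] q7 -1.69
bends: 70..109.0, 178.2..217.2
```

```bash
python3 -m pendant '{"travel":[[0.2,0,0],[0.2,0,0],[0.2,0,0],[0.2,0,0],[0,0,0]],"spin":[0,0,0,0,0],"hand":[1,1,1,1,1]}'
python3 -m pendant '{"travel":[[0.2,0,0],[0.2,0,0],[0.12,0,0],[0,0,0]],"spin":[0,0,0,0],"hand":[1,1,1,1]}'
python3 plan.py 173 3 17
```

```text
time: 9.65
tcp_pos: [0.5531, 0.0733, 0.1118]
tcp_rot: [-3.085, -0.592, -0.002]
force: [0.8, 0.3, -1.1]
finger_gap: 0.108
grip_force: 15.0
time: 9.98
tcp_pos: [0.5649, 0.0777, 0.1118]
tcp_rot: [-3.085, -0.592, -0.002]
force: [0.7, -0.5, -1.3]
finger_gap: 0.108
grip_force: 15.0
t 9.98 s 173.0 lateral(right+) -0.8 mm, z 111.8, head 68.3 err 0.1 deg, gap 0.108 grip 15.0
F tool [0.4 0.7 1.3] M tool [-0.28  0.16 -0.  ] q7 -1.71
s 173.0->176.0 [0.12,-0.00] spin -0.07
s 176.0->179.0 [0.12,0.00] spin -0.32
s 179.0->182.0 [0.12,-0.00] spin -0.57
s 182.0->185.0 [0.12,-0.00] spin -0.72
s 185.0->188.0 [0.12,-0.00] spin -0.72
s 188.0->191.0 [0.12,-0.00] spin -0.72
s 191.0->194.0 [0.12,-0.00] spin -0.62
s 194.0->197.0 [0.12,-0.01] spin -0.34
s 197.0->200.0 [0.12,0.00] spin -0.34
s 200.0->203.0 [0.12,-0.00] spin -0.49
s 203.0->206.0 [0.12,-0.00] spin -0.72
s 206.0->209.0 [0.12,-0.00] spin -0.72
s 209.0->212.0 [0.12,-0.00] spin -0.72
s 212.0->215.0 [0.12,-0.00] spin -0.65
s 215.0->218.0 [0.12,-0.00] spin -0.40
s 218.0->221.0 [0.12,-0.00] spin -0.15
s 221.0->224.0 [0.12,-0.00] spin -0.00
```

```bash
python3 -m pendant '{"travel":[[0.12,0,0],[0.12,0,0],[0.12,0,0],[0.12,0,0],[0,0,0]],"spin":[-0.07,-0.32,-0.57,-0.7,0],"hand":[1,1,1,1,1]}'
python3 plan.py
```

```text
time: 10.4
tcp_pos: [0.5755, 0.0824, 0.1118]
tcp_rot: [-3.021, -0.862, -0.001]
force: [1.0, -1.1, -0.3]
finger_gap: 0.112
grip_force: 15.0
t 10.40 s 185.0 lateral(right+) -0.6 mm, z 111.8, head 58.2 err 0.0 deg, gap 0.112 grip 15.0
F tool [0.3 1.5 0.3] M tool [-0.44  0.14  0.  ] q7 -1.56
bends: 70..109.0, 178.2..217.2
```

```bash
python3 -m pendant '{"travel":[[0.12,0.03,0],[0.12,0.01,0],[0.12,0,0],[0,0,0]],"spin":[-0.65,-0.65,-0.6,0],"hand":[1,1,1,1]}'
python3 plan.py
python3 -m pendant '{"travel":[[0.12,0,0],[0.12,0,0],[0.12,0,0],[0,0,0]],"spin":[-0.4,-0.4,-0.5,0],"hand":[1,1,1,1]}'
python3 plan.py
```

```text
time: 10.73
tcp_pos: [0.5828, 0.0873, 0.1117]
tcp_rot: [-2.921, -1.154, -0.0]
force: [-0.7, -0.5, -0.2]
finger_gap: 0.105
grip_force: 15.0
t 10.73 s 193.5 lateral(right+) 0.0 mm, z 111.7, head 46.9 err 0.7 deg, gap 0.105 grip 15.0
F tool [-0.8 -0.1  0.2] M tool [-0.03  0.12  0.04] q7 -1.39
bends: 70..109.0, 178.2..217.2
time: 11.07
tcp_pos: [0.5889, 0.0937, 0.1117]
tcp_rot: [-2.837, -1.348, -0.0]
force: [0.5, -0.2, -1.3]
finger_gap: 0.109
grip_force: 15.0
t 11.07 s 202.5 lateral(right+) 0.1 mm, z 111.7, head 39.2 err -0.4 deg, gap 0.109 grip 15.0
F tool [0.1 0.6 1.3] M tool [-0.08  0.08 -0.02] q7 -1.29
bends: 70..109.0, 178.2..217.2
```

```bash
python3 -m pendant '{"travel":[[0.12,0.01,0],[0.12,0,0],[0.12,0,0],[0,0,0]],"spin":[-0.65,-0.72,-0.72,0],"hand":[1,1,1,1]}'
python3 plan.py
python3 -m pendant '{"travel":[[0.12,0,0],[0.12,0,0],[0.12,0,0],[0,0,0]],"spin":[-0.65,-0.4,-0.15,0],"hand":[1,1,1,1]}'
python3 plan.py
```

```text
time: 11.4
tcp_pos: [0.594, 0.1009, 0.1116]
tcp_rot: [-2.672, -1.65, 0.0]
force: [0.4, 0.3, -0.5]
finger_gap: 0.105
grip_force: 15.0
t 11.40 s 211.5 lateral(right+) 0.5 mm, z 111.6, head 26.6 err -0.0 deg, gap 0.105 grip 15.0
F tool [0.4 0.2 0.5] M tool [0.06 0.08 0.02] q7 -1.10
bends: 70..109.0, 178.2..217.2
time: 11.73
tcp_pos: [0.5977, 0.1093, 0.1117]
tcp_rot: [-2.565, -1.812, -0.0]
force: [0.0, 0.8, -0.6]
finger_gap: 0.107
grip_force: 15.0
t 11.73 s 220.5 lateral(right+) 0.9 mm, z 111.7, head 19.5 err 0.8 deg, gap 0.107 grip 15.0
F tool [ 0.8 -0.2  0.6] M tool [0.08 0.05 0.01] q7 -1.01
bends: 70..109.0, 178.2..217.2
```

```bash
python3 -m pendant '{"travel":[[0.16,0,0],[0.2,0,0],[0.2,0,0],[0.12,0,0],[0,0,0]],"spin":[-0.12,0,0,0,0],"hand":[1,1,1,1,1]}' 20
python3 plan.py
python3 -m pendant '{"travel":[[0.1,0,0],[0.08,0,0],[0,0,0]],"spin":[0,0,0],"hand":[1,1,1]}'
python3 plan.py
```

```text
time: 12.15
tcp_pos: [0.6036, 0.1264, 0.1119]
tcp_rot: [-2.551, -1.833, -0.002]
force: [-1.0, 0.9, 0.2]
finger_gap: 0.106
grip_force: 20.0
t 12.15 s 238.5 lateral(right+) 0.9 mm, z 111.9, head 18.6 err -0.1 deg, gap 0.106 grip 20.0
F tool [ 0.5 -1.2 -0.2] M tool [ 0.41  0.19 -0.04] q7 -1.02
bends: 70..109.0, 178.2..217.2
time: 12.4
tcp_pos: [0.6044, 0.1294, 0.1116]
tcp_rot: [-2.551, -1.832, 0.001]
force: [-3.6, 1.6, 1.3]
finger_gap: 0.11
grip_force: 20.0
t 12.40 s 241.5 lateral(right+) 0.7 mm, z 111.6, head 18.6 err -0.1 deg, gap 0.110 grip 20.0
F tool [ 0.3 -3.9 -1.3] M tool [ 0.82 -0.11  0.  ] q7 -1.02
bends: 70..109.0, 178.2..217.2
```

Run:
```python
from cell import ctrl,eyes
from h import *
s=ctrl.state();c=wristpose(eyes.capture("wrist"),s);pickle.dump((c,s),open("w3.pkl","wb"))
p=proj(c,np.append(s["tcp_pos"][:2],.085))[0];print(p)
u,v=int(p[0]),int(p[1]);x=max(u-110,0);y=max(v-150,0)
f=c["frame"][y:y+165,x:x+220];print(x,y)
cv2.imwrite("pics/c1.png",cv2.resize(f,None,fx=3.5,fy=3.5,interpolation=2)[...,::-1])
```

```text
[260.4619474  212.39461323]
150 62
```

View pics/c1.png

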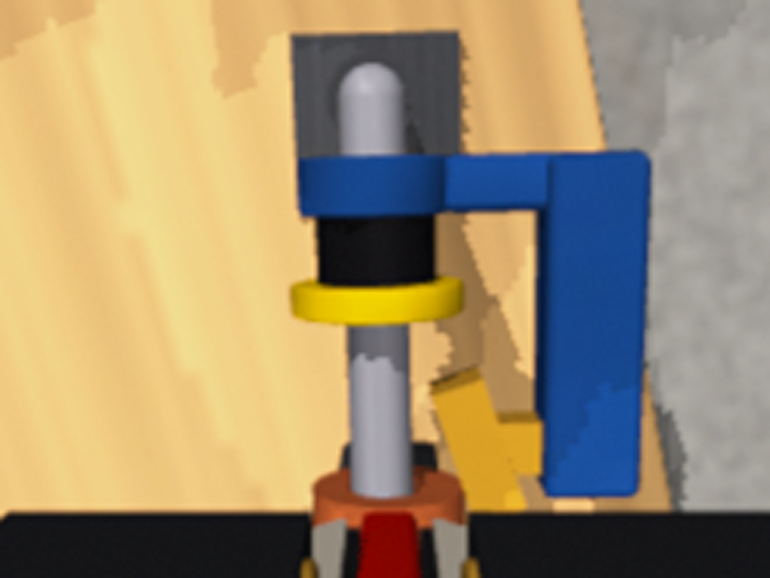

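The ramp's edge is just touching the collar's right rim at (465,495). The plate's face at row 318 is about 33 mm ahead. The rail leans about 1.4° left of the tool, so I'll trim the heading and push on slowly.

```bash
python3 -m pendant '{"travel":[[0.1,-0.01,0],[0.1,0,0],[0,0,0]],"spin":[-0.2,0,0],"hand":[1,1,1]}'
python3 plan.py|head -2
python3 -m pendant '{"travel":[[0.1,0,0],[0.1,0,0],[0,0,0]],"spin":[0,0,0],"hand":[1,1,1]}'
python3 plan.py|head -2
```

```text
time: 12.7
tcp_pos: [0.6054, 0.1334, 0.1115]
tcp_rot: [2.532, 1.86, -0.003]
force: [-4.8, -0.9, 1.4]
finger_gap: 0.106
grip_force: 20.0
t 12.70 s 245.5 lateral(right+) 0.5 mm, z 111.5, head 17.4 err -1.3 deg, gap 0.106 grip 20.0
F tool [-2.3 -4.3 -1.4] M tool [ 1.07 -0.55  0.02] q7 -1.01
time: 12.95
tcp_pos: [0.6068, 0.138, 0.1114]
tcp_rot: [2.532, 1.859, -0.004]
force: [-5.0, -0.6, 1.2]
finger_gap: 0.105
grip_force: 20.0
t 12.95 s 250.5 lateral(right+) 0.3 mm, z 111.4, head 17.4 err -1.3 deg, gap 0.105 grip 20.0
F tool [-2.1 -4.6 -1.2] M tool [ 1.1 -0.7 -0. ] q7 -1.01
```

```bash
python3 -m pendant '{"travel":[[0.1,0,0],[0.1,0,0],[0,0,0]],"spin":[0,0,0],"hand":[1,1,1]}'
python3 plan.py|head -2
python3 -m pendant '{"travel":[[0.1,0,0],[0.1,0,0],[0,0,0]],"spin":[0,0,0],"hand":[1,1,1]}'
python3 plan.py|head -2
```

```text
time: 13.2
tcp_pos: [0.6082, 0.1426, 0.1114]
tcp_rot: [2.532, 1.859, -0.004]
force: [-5.3, -1.4, 2.3]
finger_gap: 0.106
grip_force: 20.0
t 13.20 s 255.5 lateral(right+) 0.1 mm, z 111.4, head 17.4 err -1.3 deg, gap 0.106 grip 20.0
F tool [-3.  -4.6 -2.3] M tool [ 1.22 -0.79  0.01] q7 -1.02
time: 13.45
tcp_pos: [0.6095, 0.1472, 0.1114]
tcp_rot: [2.532, 1.859, -0.005]
force: [-5.0, -2.5, 2.1]
finger_gap: 0.109
grip_force: 20.0
t 13.45 s 260.0 lateral(right+) -0.1 mm, z 111.4, head 17.4 err -1.3 deg, gap 0.109 grip 20.0
F tool [-3.9 -4.  -2.1] M tool [ 1.26 -0.94 -0.02] q7 -1.03
```

```bash
python3 -m pendant '{"travel":[[0.1,0,0],[0.1,0,0],[0,0,0]],"spin":[0,0,0],"hand":[1,1,1]}'
python3 plan.py|head -2
python3 -m pendant '{"travel":[[0.1,0,0],[0.08,0,0],[0,0,0]],"spin":[0,0,0],"hand":[1,1,1]}'
python3 plan.py|head -2
```

```text
time: 13.7
tcp_pos: [0.611, 0.153, 0.1114]
tcp_rot: [-2.531, -1.859, 0.003]
force: [-5.6, 0.3, 1.6]
finger_gap: 0.107
grip_force: 20.0
t 13.70 s 266.0 lateral(right+) -0.5 mm, z 111.4, head 17.4 err -1.3 deg, gap 0.107 grip 20.0
F tool [-1.4 -5.4 -1.6] M tool [ 1.23 -0.44 -0.01] q7 -1.03
time: 13.95
tcp_pos: [0.6124, 0.1575, 0.1114]
tcp_rot: [-2.531, -1.859, 0.003]
force: [-5.5, -0.4, 1.2]
finger_gap: 0.111
grip_force: 20.0
t 13.95 s 271.0 lateral(right+) -0.7 mm, z 111.4, head 17.4 err -1.3 deg, gap 0.111 grip 20.0
F tool [-2.  -5.1 -1.2] M tool [ 1.3  -0.39  0.05] q7 -1.04
```

```bash
python3 -m pendant '{"travel":[[0.06,0,0],[0.06,0,0],[0,0,0]],"spin":[0,0,0],"hand":[1,1,1]}'
python3 plan.py|head -2
python3 -m pendant '{"travel":[[0.06,0,0],[0,0,0]],"spin":[0,0],"hand":[1,1]}'
python3 plan.py|head -2
```

```text
time: 14.2
tcp_pos: [0.6132, 0.1601, 0.1114]
tcp_rot: [-2.531, -1.859, 0.003]
force: [-6.0, 0.0, 1.2]
finger_gap: 0.107
grip_force: 20.0
t 14.20 s 273.5 lateral(right+) -0.7 mm, z 111.4, head 17.4 err -1.3 deg, gap 0.107 grip 20.0
F tool [-1.8 -5.7 -1.2] M tool [ 1.2  -0.46  0.02] q7 -1.04
time: 14.37
tcp_pos: [0.6137, 0.1615, 0.1114]
tcp_rot: [-2.531, -1.859, 0.003]
force: [-5.3, -1.3, 1.4]
finger_gap: 0.105
grip_force: 20.0
t 14.37 s 275.0 lateral(right+) -0.7 mm, z 111.4, head 17.4 err -1.3 deg, gap 0.105 grip 20.0
F tool [-2.8 -4.7 -1.4] M tool [ 1.24 -0.53  0.05] q7 -1.04
```

```bash
python3 -m pendant '{"travel":[[0.06,0,0],[0,0,0]],"spin":[0,0],"hand":[1,1]}' >/dev/null
python3 plan.py|head -2
python3 -m pendant '{"travel":[[0.06,0,0],[0,0,0]],"spin":[0,0],"hand":[1,1]}' >/dev/null
python3 plan.py|head -2
```

```text
t 14.53 s 276.0 lateral(right+) -0.6 mm, z 111.3, head 17.4 err -1.3 deg, gap 0.109 grip 20.0
F tool [-2.2 -5.1 -2.7] M tool [ 1.34 -0.64  0.06] q7 -1.04
t 14.70 s 277.0 lateral(right+) -0.6 mm, z 111.3, head 17.4 err -1.3 deg, gap 0.108 grip 20.0
F tool [-4.1 -6.  -3.5] M tool [ 1.36 -1.    0.05] q7 -1.05
```

```bash
python3 -m pendant '{"travel":[[0.06,0,0],[0,0,0]],"spin":[0,0],"hand":[1,1]}' >/dev/null
python3 plan.py|head -2
python3 -m pendant '{"travel":[[0.06,0,0],[0,0,0]],"spin":[0,0],"hand":[1,1]}' >/dev/null
python3 plan.py|head -2
```

```text
t 14.87 s 279.0 lateral(right+) -0.2 mm, z 111.5, head 17.4 err -1.3 deg, gap 0.106 grip 20.0
F tool [-2.1 -4.2 -0.6] M tool [ 1.11 -0.57  0.02] q7 -1.05
t 15.03 s 279.5 lateral(right+) -0.1 mm, z 111.3, head 17.5 err -1.2 deg, gap 0.107 grip 20.0
F tool [-5.  -5.2 -3.5] M tool [ 1.26 -1.17 -0.03] q7 -1.05
```

```bash
python3 -m pendant '{"travel":[[0.06,0,0],[0,0,0]],"spin":[0,0],"hand":[1,1]}' >/dev/null
python3 plan.py|head -2
python3 - <<'E'
from cell import ctrl,eyes
from h import *
s=ctrl.state();c=wristpose(eyes.capture("wrist"),s)
p=proj(c,np.append(s["tcp_pos"][:2],.085))[0]
u,v=int(p[0]),int(p[1]);x=max(u-110,0);y=max(v-120,0)
cv2.imwrite("pics/c2.png",cv2.resize(c["frame"][y:y+165,x:x+220],None,fx=3.5,fy=3.5,interpolation=2)[...,::-1])
E
```

```text
t 15.20 s 280.5 lateral(right+) -0.1 mm, z 111.3, head 17.5 err -1.2 deg, gap 0.110 grip 20.0
F tool [-6.2 -5.8 -3.3] M tool [ 1.3  -1.54 -0.04] q7 -1.05
```

View pics/c2.png

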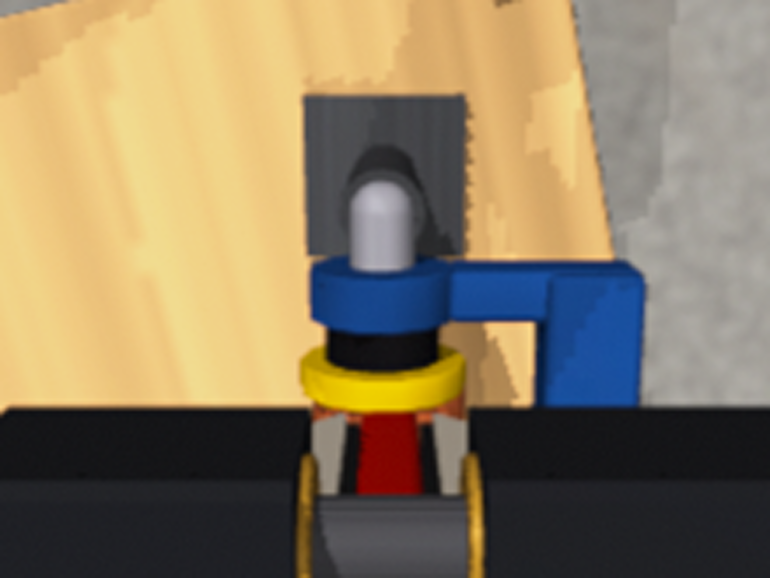

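The collar front is on the yellow plate (380,400). The catch is still pressing sideways, so I keep pushing gently.

```bash
python3 -m pendant '{"travel":[[0.06,0,0],[0,0,0]],"spin":[0,0],"hand":[1,1]}' >/dev/null
python3 plan.py|head -2
python3 -m pendant '{"travel":[[0.04,0,0],[0,0,0]],"spin":[0,0],"hand":[1,1]}' >/dev/null
python3 plan.py|head -2
```

```text
t 15.42 s 281.5 lateral(right+) -0.1 mm, z 111.2, head 17.5 err -1.2 deg, gap 0.107 grip 20.0
F tool [-7.4 -5.9 -5. ] M tool [ 1.33 -1.72 -0.04] q7 -1.05
t 15.58 s 282.0 lateral(right+) -0.1 mm, z 111.2, head 17.5 err -1.2 deg, gap 0.111 grip 20.0
F tool [-7.8 -6.5 -6.3] M tool [ 1.44 -2.04 -0.03] q7 -1.05
```

```bash
python3 -m pendant '{"travel":[[0,0,-0.03],[0,0,0]],"spin":[0,0],"hand":[1,1]}' >/dev/null
python3 plan.py|head -2
python3 -m pendant '{"travel":[[0.04,0,0],[0,0,0]],"spin":[0,0],"hand":[1,1]}' >/dev/null
python3 plan.py|head -2
```

```text
t 15.75 s 282.0 lateral(right+) -0.1 mm, z 111.4, head 17.5 err -1.2 deg, gap 0.108 grip 20.0
F tool [-6.7 -4.6 -2. ] M tool [ 1.17 -1.7  -0.04] q7 -1.05
t 15.92 s 282.5 lateral(right+) -0.1 mm, z 111.4, head 17.5 err -1.2 deg, gap 0.108 grip 20.0
F tool [-8.  -4.9 -2.6] M tool [ 1.22 -1.98  0.01] q7 -1.05
```

```bash
python3 -m pendant '{"travel":[[0.04,0,-0.01],[0,0,0]],"spin":[0,0],"hand":[1,1]}' >/dev/null
python3 plan.py|head -2
python3 -m pendant '{"travel":[[0.04,0,-0.01],[0,0,0]],"spin":[0,0],"hand":[1,1]}' >/dev/null
python3 plan.py|head -2
```

```text
t 16.08 s 283.0 lateral(right+) -0.2 mm, z 111.5, head 17.5 err -1.2 deg, gap 0.108 grip 20.0
F tool [-8.5 -4.3 -1.7] M tool [ 1.22 -1.95 -0.03] q7 -1.06
t 16.25 s 284.0 lateral(right+) -0.2 mm, z 111.5, head 17.5 err -1.2 deg, gap 0.108 grip 20.0
F tool [-7.7 -4.8 -1.2] M tool [ 1.16 -2.05  0.02] q7 -1.06
```

```bash
cat > plate.py <<'E'
from h import *
from cell import ctrl,eyes
def meas(c,n):
    hv=cv2.cvtColor(c["frame"],cv2.COLOR_RGB2HSV);d=np.array([np.sin(np.radians(17.5)),np.cos(np.radians(17.5))]);r=np.array([d[1],-d[0]])
    g=np.array([[x,y] for y in np.arange(-20,60,.25) for x in(-10,-9,-8,8,9,10)])  # mm rel. to ref, along y / right x
    o=np.array([613,168.]);w=o+g[:,1:]*d+g[:,:1]*r
    uv=proj(c,np.c_[w,np.full(len(w),98.)]/1000).astype(np.float32)
    k=cv2.remap(hv,uv[:,0].reshape(-1,6),uv[:,1].reshape(-1,6),cv2.INTER_NEAREST)
    ye=(abs(k[...,0].astype(int)-27)<5)&(k[...,1]>170);bl=(abs(k[...,0].astype(int)-110)<12)&(k[...,1]>120)
    t=np.arange(-20,60,.25)
    for j in range(6):
        a=t[ye[:,j]];b=t[bl[:,j]]
        print(n,[-10,-9,-8,8,9,10][j],"yellow",a[[0,-1]] if len(a) else None,"blue",b[[0,-1]] if len(b) else None)
c,s=pickle.load(open("w3.pkl","rb"));meas(c,"before")
s=ctrl.state();c=wristpose(eyes.capture("wrist"),s);pickle.dump((c,s),open("w4.pkl","wb"));meas(c,"now")
for nm,(cc) in(("before",pickle.load(open("w3.pkl","rb"))[0]),("now",c)):
    R,t=P(cc);print(nm,-R.T@t)
E
python3 plate.py
```

```text
before -10 yellow [3.75 9.25] blue [21.25 21.25]
before -9 yellow [ 3. 10.] blue [21.25 30.  ]
before -8 yellow [ 3. 10.] blue [20.75 30.  ]
before 8 yellow [2.75 9.  ] blue [20.25 30.25]
before 9 yellow [2.75 9.  ] blue [20.25 30.25]
before 10 yellow [2.75 9.  ] blue [20.25 30.25]
now -10 yellow [10.75 19.75] blue [23.75 31.75]
now -9 yellow [10.25 20.5 ] blue [23.25 33.  ]
now -8 yellow [ 9.5 20.5] blue [22.5  33.75]
now 8 yellow [ 9.5 16.5] blue [20.75 33.75]
now 9 yellow [ 9.5 16.5] blue [20.75 34.25]
now 10 yellow [ 9.5  17.25] blue [20.75 34.25]
before [0.62536475 0.19098905 0.2689505 ]
now [0.63745638 0.23266932 0.26837475]
```

The plate is pressed back about 5–6 mm, more than the 3 mm needed. I'll relieve the side load and see whether the catch has snapped out.

```bash
python3 -m pendant '{"travel":[[0,-0.04,0],[0,0,0]],"spin":[0,0],"hand":[1,1]}' >/dev/null
python3 plan.py|head -2
python3 -m pendant '{"travel":[[0.03,-0.03,0],[0,0,0]],"spin":[0,0],"hand":[1,1]}' >/dev/null
python3 plan.py|head -2
```

```text
t 16.47 s 284.0 lateral(right+) -0.3 mm, z 111.6, head 17.6 err -1.1 deg, gap 0.109 grip 20.0
F tool [-7.5 -3.1 -0.3] M tool [ 0.64 -1.9   0.  ] q7 -1.06
t 16.63 s 284.0 lateral(right+) -0.4 mm, z 111.6, head 17.6 err -1.1 deg, gap 0.108 grip 20.0
F tool [-8.9 -1.4  0.9] M tool [ 0.39 -2.01  0.  ] q7 -1.06
```

```bash
python3 -m pendant '{"travel":[[-0.08,-0.02,0],[0,0,0]],"spin":[0,0],"hand":[1,1]}' >/dev/null
python3 plan.py|head -2
python3 -m pendant '{"travel":[[-0.06,0,0],[0,0,0]],"spin":[0,0],"hand":[1,1]}' >/dev/null
python3 plan.py|head -2
python3 -m pendant '{"travel":[[-0.06,0,0],[0,0,0]],"spin":[0,0],"hand":[1,1]}' >/dev/null
python3 plan.py|head -2
```

```text
t 16.80 s 282.5 lateral(right+) -0.4 mm, z 111.6, head 17.6 err -1.1 deg, gap 0.106 grip 20.0
F tool [-7.5 -1.1  1.7] M tool [ 0.13 -1.73 -0.04] q7 -1.06
t 16.97 s 281.5 lateral(right+) -0.4 mm, z 111.7, head 17.6 err -1.1 deg, gap 0.106 grip 20.0
F tool [-6.1 -0.8  1.4] M tool [ 0.08 -1.57  0.01] q7 -1.06
t 17.13 s 281.0 lateral(right+) -0.5 mm, z 111.9, head 17.6 err -1.1 deg, gap 0.108 grip 20.0
F tool [-4.3  0.9  3.6] M tool [-0.29 -1.31 -0.01] q7 -1.05
```

```bash
python3 -m pendant '{"travel":[[-0.04,0,0],[0,0,0]],"spin":[0,0],"hand":[1,1]}' >/dev/null
python3 plan.py|head -2
python3 -m pendant '{"travel":[[-0.04,0,0],[0,0,0]],"spin":[0,0],"hand":[1,1]}' >/dev/null
python3 plan.py|head -2
python3 -m pendant '{"travel":[[-0.04,0,0],[0,0,0]],"spin":[0,0],"hand":[1,1]}' >/dev/null
python3 plan.py|head -2
```

```text
t 17.30 s 281.0 lateral(right+) -0.9 mm, z 112.3, head 17.5 err -1.2 deg, gap 0.107 grip 20.0
F tool [-5.7  0.6  3.6] M tool [-0.3  -1.38 -0.  ] q7 -1.05
t 17.47 s 281.0 lateral(right+) -1.1 mm, z 112.6, head 17.5 err -1.2 deg, gap 0.107 grip 20.0
F tool [-5.9  0.7  3.3] M tool [-0.3  -1.3   0.03] q7 -1.05
t 17.63 s 280.5 lateral(right+) -1.5 mm, z 112.9, head 17.5 err -1.2 deg, gap 0.110 grip 20.0
F tool [-5.4  1.2  3.3] M tool [-0.38 -1.21  0.04] q7 -1.05
```

```bash
python3 -m pendant '{"travel":[[0,0,0],[0,0,0],[0,0,0]],"spin":[0,0,0],"hand":[1,1,1]}' >/dev/null
python3 plan.py|head -2; python3 plate.py | grep now
python3 -c "
from cell import ctrl;s=ctrl.state();print(s['tcp_pos'],s['tcp_rot'],s['joint_pos'])"
```

```text
t 17.88 s 280.5 lateral(right+) -1.6 mm, z 113.0, head 17.5 err -1.2 deg, gap 0.107 grip 20.0
F tool [-5.3  1.4  3. ] M tool [-0.42 -1.19  0.  ] q7 -1.05
now -10 yellow [ 8.   16.75] blue [30.  31.5]
now -9 yellow [ 7.25 17.5 ] blue [23.   32.75]
now -8 yellow [ 7.25 17.5 ] blue [22.25 33.5 ]
now 8 yellow [ 6.5 13.5] blue [20.25 32.75]
now 9 yellow [ 6.5 13.5] blue [20.25 34.75]
now 10 yellow [ 6.5  14.25] blue [20.25 34.  ]
now [0.63420733 0.22924797 0.27034003]
[0.61467952 0.16713393 0.11300953] [ 2.53239924e+00  1.85795639e+00 -1.89919529e-04] [ 0.24575799  0.71026949 -0.79670403  1.6665942   0.58117242  1.01681392
 -1.05142226]
```

Run:
```python
from h import *
from cell import eyes
c,s=pickle.load(open("w4.pkl","rb"))
a=eyes.capture("scene");p=proj(a,[.615,.165,.10])[0].astype(int)
f=a["frame"][p[1]-27:p[1]+28,p[0]-36:p[0]+37]
q=proj(c,np.append(s["tcp_pos"][:2],.085))[0].astype(int);print(p,q,s["tcp_pos"])
g=c["frame"][max(q[1]-130,0):q[1]+60,q[0]-100:q[0]+120]
o=np.hstack([cv2.resize(f,(400,300),interpolation=2),cv2.resize(g,(400,int(400*g.shape[0]/g.shape[1])),interpolation=2)[:300]])
cv2.imwrite("pics/c3.png",o[...,::-1])
```

```text
[289 220] [260 211] [0.61468112 0.16717595 0.11302025]
```

View pics/c3.png

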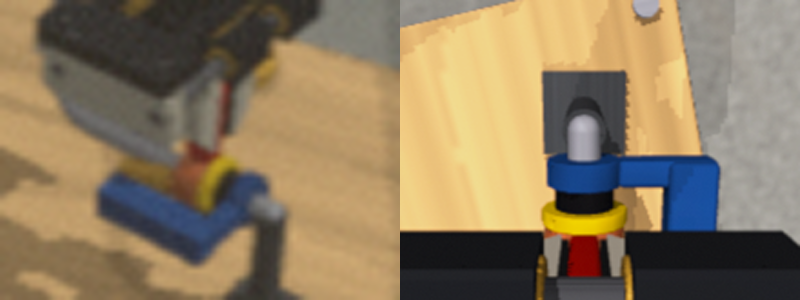

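In the scene crop, the brass catch at (140,170) sits behind the collar at (190,180), with the plate at (215,180). I'll check the hold by easing back a little more.

```bash
python3 -m pendant '{"travel":[[-0.04,0,0],[0,0,0]],"spin":[0,0],"hand":[1,1]}' >/dev/null
python3 plan.py|head -2
python3 -m pendant '{"travel":[[-0.04,0,0],[0,0,0],[0,0,0]],"spin":[0,0,0],"hand":[1,1,1]}' >/dev/null
python3 plan.py|head -2;python3 plate.py | grep "now 8"
```

```text
t 18.15 s 280.5 lateral(right+) -1.8 mm, z 113.2, head 17.4 err -1.3 deg, gap 0.108 grip 20.0
F tool [-3.6  1.3  2.8] M tool [-0.39 -0.9  -0.  ] q7 -1.05
t 18.40 s 280.0 lateral(right+) -2.0 mm, z 113.3, head 17.4 err -1.3 deg, gap 0.108 grip 20.0
F tool [-1.9  0.4  3.5] M tool [-0.35 -0.33 -0.05] q7 -1.05
now 8 yellow [ 5.75 12.75] blue [20.25 33.25]
```

The force now falls at the arm's stiffness while the plate stays about 3 mm back, so the catch is holding the collar. I'll unload and let go.

```bash
python3 -m pendant '{"travel":[[-0.04,0.01,0.03],[0,0,0]],"spin":[0,0],"hand":[1,1]}' >/dev/null
python3 plan.py|head -2;python3 plate.py | grep "now 8"
python3 -m pendant '{"travel":[[0,0,0],[0,0,0],[0,0,0],[0,0,0],[0,0,0]],"spin":[0,0,0,0,0],"hand":[0.7,0.6,0.5,0.4,0.2]}' >/dev/null
python3 plan.py|head -2;python3 plate.py | grep "now 8"
```

```text
t 18.62 s 280.0 lateral(right+) -1.9 mm, z 113.1, head 17.4 err -1.3 deg, gap 0.111 grip 20.0
F tool [ 0.4  0.  -0.4] M tool [-0.02  0.18 -0.03] q7 -1.05
now 8 yellow [ 5.75 12.75] blue [20.75 33.75]
t 19.08 s 278.0 lateral(right+) -1.6 mm, z 112.2, head 17.5 err -1.2 deg, gap 0.327 grip 0.0
F tool [0.9 0.5 0.2] M tool [-0.06  0.01 -0.02] q7 -1.05
now 8 yellow [ 5.5 12.5] blue [20.5 34. ]
```

```bash
python3 -m pendant '{"travel":[[0,0,0],[0,0,-0.3],[0,0,-0.6],[0,0,-1],[0,0,-1]],"spin":[0,0,0,0,0],"hand":[0,0,0,0,0]}'
python3 -m pendant '{"travel":[[0,0,-1],[0,0,-1],[-0.6,0,-0.5],[-0.6,0,0],[0,0,0]],"spin":[0,0,0,0,0],"hand":[0,0,0,0,0]}'
python3 - <<'E'
from cell import ctrl,eyes
from h import *
s=ctrl.state();c=wristpose(eyes.capture("wrist"),s);pickle.dump((c,s),open("w5.pkl","wb"))
p=proj(c,[.613,.165,.085])[0];print(p);u,v=int(p[0]),int(p[1])
y=max(v-60,0);cv2.imwrite("pics/c4.png",cv2.resize(c["frame"][y:y+110,max(u-75,0):u+75],None,fx=5,fy=5,interpolation=2)[...,::-1])
E
```

```text
time: 19.55
tcp_pos: [0.6134, 0.1648, 0.1863]
tcp_rot: [-2.532, -1.859, 0.001]
force: [0.7, 0.4, -0.6]
finger_gap: 0.496
grip_force: 0.0
time: 19.97
tcp_pos: [0.6056, 0.1333, 0.2498]
tcp_rot: [2.533, 1.853, 0.002]
force: [-0.1, -0.9, -0.5]
finger_gap: 0.5
grip_force: 0.0
[257.6229184  143.84021389]
```

View pics/c4.png

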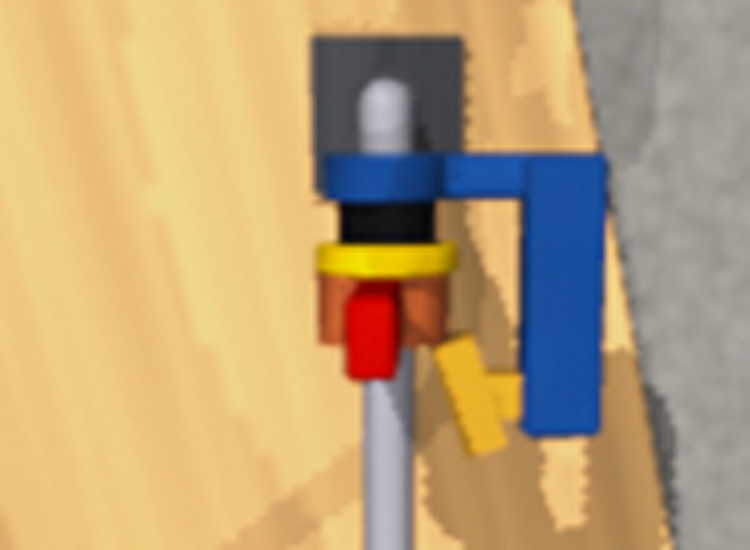

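The catch tip at (440,345) is out behind the collar's rear face, the collar is against the pressed plate, and the gripper is clear. Handing in.

```bash
python3 -c "
from cell import order;print(order.job_done())"
```

```text
the job is handed in; nothing more can be done
None
```

I slid the collar round both bends and past the catch, which snapped out behind it and holds it against the plate (pressed back about 3 mm); I let go and handed the job in at about 20 s, but got no verdict back.

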